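# Gauge the bore of a lamp foot and hang the gauge on its sprung arm

## Task

Take the depth gauge out of its stand and lower its rod into the bore of the wooden lamp foot until it bottoms out, so that the top of the foot pushes the sliding stop up the rod, and keep it bottomed, without ramming it, for a good second. Then hang the gauge by its flange in the fork of the sprung arm: keep hold until the arm has sunk and settled under the weight, then let go, leaving it hanging with the stop still where the bore set it. Leave the lamp foot where it stands and the other things on the table alone.

Things in the scene. Friction and masses are not known exactly. Their poses are not given: they have to be found in the camera images.
- gauge_grip (a point): Centre of the handle of the depth gauge: loose, round, 216 mm long, 0.28 to 0.43 kg, standing upright in its stand. From the tip up: steel rod 14 mm wide, 150 mm long; steel flange 44 mm wide, 8 mm thick; black handle 28 mm wide, 58 mm long. This point is 187 mm above the tip, 29 mm above the flange's upper face; z points from tip to handle
- gauge_tip (a point): Flat lower end of the gauge's rod, on its axis
- gauge_flange (a point): Centre of the underside of the gauge's flange, 150 mm above the tip; this face rests on the fork when hung
- stop (a joint): Sliding stop of the gauge: an aluminium collar 40 mm in diameter, 12 mm high, on the rod, held by friction only (it yields at about 2 N and stays where it is pushed). Value in m: the collar's underside is 45 mm + value above the tip; starts at 0 to 12 mm and grows as the collar is pushed towards the flange (at most 85 mm)
- stand: Grey fixed block 90 x 90 x 50 mm that the gauge stands in: hole 16 mm wide, 40 mm deep from its top. Origin at the centre of its underside
- bore_mouth (a point): Centre of the bore's mouth, on the flat top of the lamp foot: a loose pale wooden block 120 x 120 x 95 mm (0.9 kg) with a wider moulding round its base. The bore is vertical, 22 mm in diameter and 75 mm deep, and blind; its mouth is 95 mm above the table
- bore_floor (a point): Centre of the bore's flat bottom, 20 mm above the table
- fork (a point): Middle of the slot between the two steel prongs of the sprung arm, level with their top faces. The slot, 24 mm wide, runs along this frame's x: open towards -x, 40 mm from here, closed 34 mm towards +x, where the arm leads to its pivot 200 mm away. Prongs 14 mm wide and thick. Unloaded, this point is 252 mm above the table and the prongs rise by 0.2 rad to their open ends, 8 mm higher
- boom (a joint): Pitch of the sprung arm in rad: 0 unloaded against its upper stop, grows as the fork sinks (5 mm per 0.025 rad). Sprung at 4 N m/rad, so some 10 N per 0.1 m at the fork; damped. With the gauge hung the fork sinks 23 to 42 mm (0.12 to 0.21 rad), the prongs then about level; it can be pushed to 0.45
- blank_mid (a point): Centre of a bystander: loose plain wooden block 110 x 110 x 60 mm without a bore
- mug_mid (a point): Centre of a bystander: white mug 80 mm wide, 90 mm high
- jar_mid (a point): Centre of a bystander: closed pale jar 68 mm wide, 100 mm high
- balancer: Fixed post with a foot 130 x 130 mm that carries the sprung arm's pivot 205 mm above the table; its top is 225 mm high. Origin at the foot's underside; the arm points along its -x
There are look-alikes about, which are no part of the job. What is meant by the part that bears gauge_grip is not pink, and is the smaller of those in its own colour.

How it is judged:
By the outcome, as a careful person would: the job done as asked, in the order asked, and still so for the second after the job is handed in, with the robot touching nothing.
It also fails if it takes over 72 s, if anything falls off the work surface, if the arm or the gripper's body presses on something with over 40 N, if the wrist force passes 120 N, or if a joint passes its speed limit or range.

## Robot

A 6-joint arm with a two-finger parallel gripper is mounted at the origin on the work surface. World frame = base frame: x ahead of the robot, y to its left, z up, the work surface at z = 0. Lengths are in m, angles in rad, forces in N, time in s.
With the tool pointing down it reaches from about 0.35 to 0.775 m from the base axis. Payload 5.5 kg.
Tool frame: the origin (TCP) lies between the finger pads; the fingertips stand 17 mm ahead of it and the grasp point (between the pads) lies 2 mm behind it (env.finger_overhang is the distance from the TCP to the fingertips, in m); z points along the fingers, y is the line along which they close (so a half turn about z gives the same grasp; the last joint's range is limited). The gripper opens to 85 mm and grips with 20 to 120 N. Pads are 22 mm wide; open, the fingers measure 114 mm over their backs; the gripper's body (76 mm by 85 mm) begins 54 mm behind the grasp point. The pads swing forward as they close: fully open they stand 13 mm farther back than shut.
Start: joints at [-1.326, 0.313, 0.046, 1.304, 0, 1.431], TCP at [0.216, -0.533, 0.248] pointing down, gripper open.
Joint ranges: [-2.76, 2.76], [-0.86, 1.69], [-1.03, 1.26], [-2.2, 2.34], [-1.47, 1.5], [-3.14, 3.14]. Speed limits (rad/s): [2.57, 2.57, 3.14, 3.14, 3.14, 3.14].

## Interface

Orientations are given as a unit quaternion [w, x, y, z].
In Python, from workcell import env gives the robot as it stands. The module is installed in compiled form; this text tells all that it offers.
- The arm moves only by the shell command python3 -m pendant 'ROWS' [FORCE]. ROWS is JSON, a list of rows, each a list of 5 numbers: the gripper's target within -1 to 1 (fully open at 1, half-way at 0, shut at -1), then the shift along the tool's x, y, z in m, then the turn about the tool's z in rad. A call has 1 to 8 rows; each row shifts and turns the commanded pose from where the row before left it, along the tool's axes as they then stand; what a row does not reach is not made up. A row lasts 1/8 s, in which the tool goes at most 62.5 mm and 10.7 degrees, less where a joint would pass 70% of its speed; a pose out of reach is approached as far as the arm can. A call with a gripper value outside its range is refused whole. The fingers move at their own pace and stop on an object; FORCE is the grip in N (left out, the last holds). Time passes only in rows, so rows that do not move let the fingers close. It gives the time, the measured TCP pose, the force, the opening and the grip force at its end, in the units of the state.
- env.get_state(): the state, without advancing time (a new reading comes with each control period).
- env.read_camera(name): name is "scene" or "top" or "wrist"; returns the picture (480x640x3 uint8, red, green, blue); there is no depth.
- env.calibration(name): a dict with "K" (3x3 intrinsics, pixels), "T" (4x4, takes a point from camera to world coordinates); the wrist camera has in their place "tool_from_camera" (4x4, takes a point from camera to tool coordinates, whose origin is the TCP and whose axes are the flange's). Camera axes: x right, y down, z forward; pixel columns grow to the right and rows downward; lengths in m; the calibration is good to about 2 mm. A picture is of the moment at which its call begins: read the wrist's pose just before it. calibration takes no time and is no camera call.
- env.hand_in(): hands the job in; it is judged then, once.
Trained networks look in the newest picture that a camera, given by its name, has taken for a name from the list of things; names that differ only in an ending like _2 or _b are one class to them, and where a whole thing is asked for, a point or a joint stands for the part that bears it (a point fixed in the world has none). Each returns a list of dicts, best first, with "score" (0 to 1); they miss things now and then, are a little off and sometimes report something else, mostly with a low value. They report only what shows in the picture. A call takes as long as a camera call. They do not tell look-alikes from the thing itself.
- env.recognise(camera, label): "centre" ([column, row] in pixels, amid what is visible of it).
The state is a dict: "clock": time; "joint_pos": joint angles; "qvel": joint speeds; "tau": joint torques, N m; "tcp_pos": TCP position; "orientation": TCP orientation; "wrist_force": force on the tool from outside, world axes, zero at the start; "ft_torque": the same for the moment, N m; "finger_gap": finger opening in m; "grip_force": force on a finger pad.
Only numpy, scipy, OpenCV 4.12 (cv2) and the standard library are available. Lean on these libraries where they do the work, as an engineer would, in place of code of your own. Each camera call takes 0.05 s, during which the arm holds its last target. There are 200 camera calls.

## Working session

There is one attempt and no reset: what is moved stays moved. The work goes in short steps, Python scripts to look and compute and a shell command to move; the robot and the scene stay as the last step left them, time stands still between calls to the robot, and variables do not carry over. Pictures are saved under pics/ and viewed, at most 11 in all, crops included, and the job is handed in when it is done.

```bash
mkdir -p pics; python3 - <<'E'
from workcell import env
import cv2,numpy as np
s=env.get_state();print(s['clock'],s['tcp_pos'],s['orientation'],s['finger_gap'])
for n in('scene','top'):
    im=env.read_camera(n);cv2.imwrite(f'pics/{n}0.png',im[:,:,::-1])
    c=env.calibration(n);print(n,np.round(c['K'],1).tolist(),np.round(c['T'],4).tolist())
    for l in('gauge_grip','bore_mouth','fork','stand','stop','balancer'):
        print(l,[(np.round(d['centre']).tolist(),round(d['score'],2)) for d in env.recognise(n,l)][:5])
print(env.calibration('wrist'))
E
```

```text
0.0 [ 0.21572125 -0.53247048  0.24740567] [-9.19422913e-04  9.81547468e-01  1.91216423e-01 -4.01028395e-05] 0.08547054141071572
scene [[479.9, 0.0, 324.9], [0.0, 479.9, 230.8], [0.0, 0.0, 1.0]] [[-0.718, 0.5615, -0.4114, 0.9711], [0.696, 0.5706, -0.4359, 0.4942], [-0.0101, -0.5993, -0.8005, 1.0047], [0.0, 0.0, 0.0, 1.0]]
gauge_grip [([339.0, 208.0], 0.78), ([301.0, 248.0], 0.59)]
bore_mouth [([247.0, 172.0], 0.98)]
fork [([385.0, 286.0], 0.67)]
stand [([337.0, 241.0], 0.86)]
stop [([302.0, 274.0], 0.68), ([336.0, 233.0], 0.66), ([393.0, 226.0], 0.63)]
balancer [([384.0, 374.0], 0.64)]
top [[470.3, 0.0, 318.6], [0.0, 470.3, 237.1], [0.0, 0.0, 1.0]] [[0.0211, -0.9845, 0.1743, 0.3651], [-0.9997, -0.0226, -0.0069, 0.0174], [0.0107, -0.1741, -0.9847, 1.2557], [0.0, 0.0, 0.0, 1.0]]
gauge_grip [([284.0, 330.0], 0.77), ([312.0, 224.0], 0.66), ([316.0, 276.0], 0.54)]
bore_mouth [([444.0, 270.0], 0.88), ([318.0, 277.0], 0.64)]
fork [([214.0, 228.0], 0.82)]
stand [([318.0, 287.0], 0.74)]
stop [([309.0, 236.0], 0.52)]
balancer [([208.0, 207.0], 0.66)]
{'K': array([[347.9079031 ,   0.        , 323.55998661],
       [  0.        , 347.9079031 , 244.59135628],
       [  0.        ,   0.        ,   1.        ]]), 'tool_from_camera': array([[ 2.21941527e-04, -9.48089517e-01, -3.18003490e-01,
         8.30841526e-02],
       [ 9.99999975e-01,  2.21095815e-04,  3.87508242e-05,
         3.20636945e-04],
       [ 3.35699905e-05, -3.18003490e-01,  9.48089542e-01,
        -1.24652716e-01],
       [ 0.00000000e+00,  0.00000000e+00,  0.00000000e+00,
         1.00000000e+00]])}
```

View pics/scene0.png

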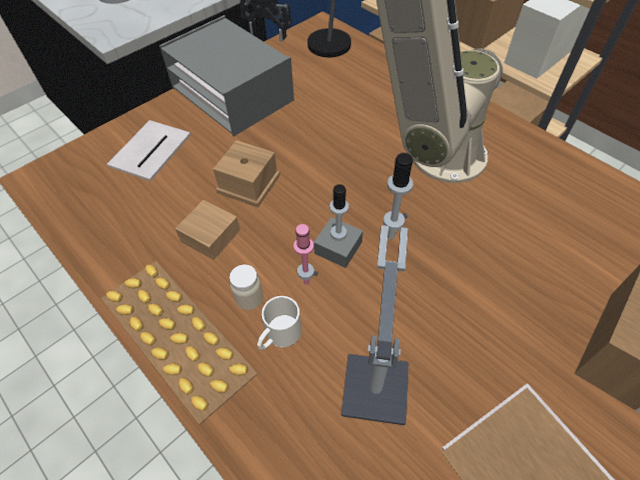

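View pics/top0.png

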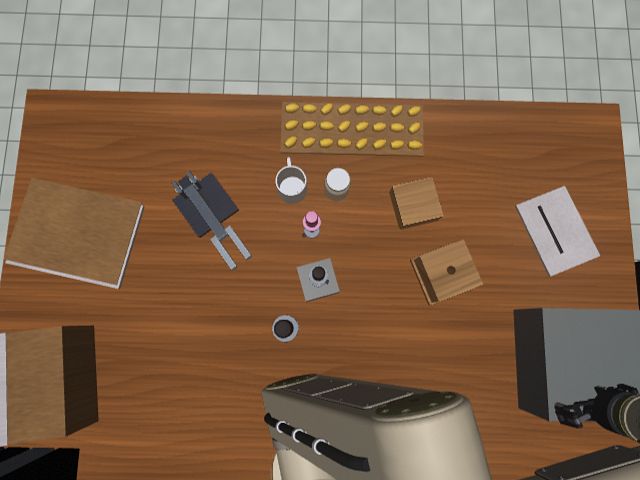

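The scene view shows two black gauges: the smaller in the grey stand (339,208 scene; 318,275 top) and a larger one free-standing near the base (284,330 top). There is also a pink one (312,222 top). The bored foot is at (451,270 top), and the fork's open end is near (240,262 top).

```bash
cat > h.py <<'E'
from workcell import env
import numpy as np,cv2
from scipy.spatial.transform import Rotation as R
def toolT(s=None):
    s=s or env.get_state();T=np.eye(4);q=s['orientation'];T[:3,:3]=R.from_quat([q[1],q[2],q[3],q[0]]).as_matrix();T[:3,3]=s['tcp_pos'];return T
def camT(n,s=None):
    c=env.calibration(n);return c['K'],(c['T'] if 'T' in c else toolT(s)@c['tool_from_camera'])
def ray(n,p,z,s=None):
    K,T=camT(n,s);d=T[:3,:3]@np.linalg.solve(K,[p[0],p[1],1]);return T[:3,3]+d*(z-T[2,3])/d[2]
def proj(n,P,s=None):
    K,T=camT(n,s);q=K@(np.linalg.inv(T)@np.append(P,1))[:3];return q[:2]/q[2]
def rel(P): return (np.linalg.inv(toolT())@np.append(P,1))[:3]
E
python3 - <<'E'
from h import *
p=lambda *a:print(a[0],np.round(ray(*a[1:]),4))
p('grip top','top',(318,271),.226);p('grip scene','scene',(340,187),.226);p('grip c','scene',(339.5,197),.197)
p('stand top','top',(318,280),.05)
p('mouth top','top',(451,270),.095);p('mouth scene','scene',(243.5,160),.095)
for q in [(210,248),(222,226),(233,267),(248,258)]: p('prong',*('top',q,.255))
for q in [(380,265),(404,267),(386,227),(407,229)]: p('prong s','scene',q,.255)
p('post','top',(187,182),.215)
s=env.get_state();print(toolT()[:3,:3].round(3))
E
python3 - <<'E'
import cv2
a=cv2.imread('pics/top0.png')[170:300,150:280];b=cv2.imread('pics/scene0.png')[140:270,310:440]
import numpy as np
cv2.imwrite('pics/c1.png',cv2.resize(np.hstack([a,b]),None,fx=3,fy=3,interpolation=cv2.INTER_CUBIC))
E
```

```text
grip top [0.4717 0.01   0.226 ]
grip scene [0.4646 0.0078 0.226 ]
grip c [0.4676 0.0099 0.197 ]
stand top [0.4668 0.0082 0.05  ]
mouth top [ 0.495  -0.3211  0.095 ]
mouth scene [ 0.4941 -0.3229  0.095 ]
prong [0.513 0.243 0.255]
prong [0.5617 0.2201 0.255 ]
prong [0.4732 0.1916 0.255 ]
prong [0.4932 0.1606 0.255 ]
prong s [0.5681 0.2143 0.255 ]
prong s [0.5398 0.2482 0.255 ]
prong s [0.4939 0.1633 0.255 ]
prong s [0.4684 0.1953 0.255 ]
post [0.6703 0.3139 0.215 ]
[[ 0.927  0.375  0.   ]
 [ 0.375 -0.927 -0.   ]
 [-0.     0.    -1.   ]]
```

View pics/c1.png

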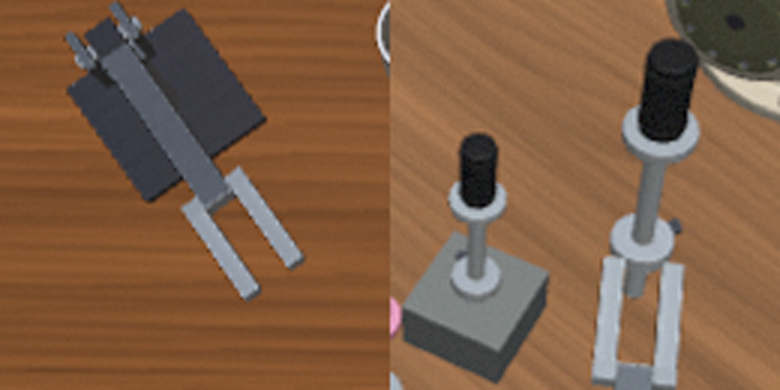

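The crop confirms the geometry: the prong ends are at about (233,268) and (248,258) in the top view, and the prong roots at about (214,238) and (229,228).

```bash
python3 - <<'E'
from h import *
o=ray('top',(240.7,262.7),.258);r=ray('top',(221.3,233),.245)
print(o,r,np.linalg.norm(o-r));u=(r-o)/np.linalg.norm(r-o);print(u,o+.04*u)
print('decoy',ray('top',(284,327),.3))
E
python3 -m pendant '[[1,0,0,-0.055,0],[1,0,0,-0.055,0],[1,0.036,-0.034,0,0],[1,0.036,-0.034,0,0],[1,0.036,-0.034,0,0],[1,0.036,-0.034,0,0],[1,0.036,-0.034,0,0],[1,0.036,-0.034,0,0]]' 60
python3 -c "
from h import *
s=env.get_state();print(s['joint_pos'],s['tcp_pos'])"
```

```text
[0.4824207  0.17520777 0.258     ] [0.548096   0.22273558 0.245     ] 0.08210442635162406
[ 0.79989951  0.5788703  -0.15833495] [0.51441669 0.19836258 0.2516666 ]
decoy [0.35052087 0.0759385  0.3       ]
clock: 1.7
tcp_pos: [0.3399, -0.2613, 0.3585]
orientation: [0.0, 0.982, 0.191, 0.0]
wrist_force: [0.2, -0.2, -0.2]
finger_gap: 0.0852
grip_force: 0.0
[-8.43269174e-01  1.68107436e-02 -4.40563408e-02  1.50907329e+00
  1.06020453e-04  1.91389776e+00] [ 0.33987816 -0.26134087  0.35851425]
```

```bash
python3 -m pendant '[[1,0.0366,-0.0337,0,0],[1,0.0366,-0.0337,0,0],[1,0.0366,-0.0337,0,0],[1,0.0366,-0.0337,0,0],[1,0.0366,-0.0337,0,0],[1,0.0366,-0.0337,0,0],[1,0,0,0,-0.12],[1,0,0,0,-0.12]]' 60
python3 - <<'E'
from h import *
s=env.get_state();im=env.read_camera('wrist');cv2.imwrite('pics/w1.png',im[:,:,::-1])
print(s['joint_pos'],s['tcp_pos'],proj('wrist',[.468,.009,.226],s),proj('wrist',[.468,.009,.05],s))
print(env.recognise('wrist','gauge_grip'),env.recognise('wrist','stand'))
E
```

```text
clock: 2.7
tcp_pos: [0.4673, 0.008, 0.3582]
orientation: [0.0, 0.951, 0.31, -0.0]
wrist_force: [0.1, -0.3, 0.1]
finger_gap: 0.0851
grip_force: 0.0
[-1.54765727e-01  9.36943841e-02  3.74668361e-02  1.51461639e+00
 -1.35764644e-04  2.35584242e+00] [0.46728909 0.0080255  0.35822489] [322.25746306 239.25764919] [322.7368037  196.66089971]
[{'centre': [394.5, 84.9], 'score': 0.89}, {'centre': [170.2, 301.9], 'score': 0.68}] [{'centre': [325.3, 177.2], 'score': 0.66}]
```

View pics/w1.png

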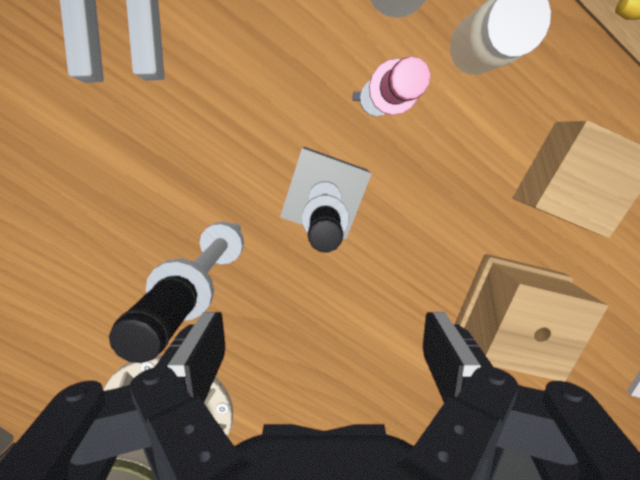

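The handle top is at (325,236), about 2 mm off the prediction. I go down onto it and grip.

```bash
python3 - <<'E'
from h import *
print(rel(ray('wrist',(325,236),.226)),ray('wrist',(543,334),.095))
E
python3 -m pendant '[[1,0.0025,0.002,0,0],[1,0,0,0.05,0],[1,0,0,0.05,0],[1,0,0,0.04,0],[1,0,0,0.021,0],[1,0,0,0,0],[-1,0,0,0,0],[-1,0,0,0,0]]' 60
python3 -m pendant '[[-1,0,0,0,0],[-1,0,0,0,0],[-1,0,0,0,0],[-1,0,0,0,0]]' 60
```

```text
[0.00378061 0.00173333 0.13233049] [ 0.49551011 -0.32114761  0.095     ]
clock: 3.85
tcp_pos: [0.4713, 0.0066, 0.1987]
orientation: [0.001, 0.952, 0.307, 0.001]
wrist_force: [0.3, 1.0, -0.0]
finger_gap: 0.0516
grip_force: 0.0
clock: 4.35
tcp_pos: [0.4707, 0.0071, 0.1983]
orientation: [0.0, 0.952, 0.307, 0.001]
wrist_force: [-0.4, 0.9, 5.2]
finger_gap: 0.0269
grip_force: 58.8
```

```bash
python3 -m pendant '[[-1,0,0,-0.02,0],[-1,0,0,-0.03,0],[-1,0,0,-0.04,0],[-1,0,0,-0.04,0],[-1,0,0,0,0]]' 60
python3 -m pendant '[[-1,-0.0246,0.0401,0,0],[-1,-0.0246,0.0401,0,0],[-1,-0.0246,0.0401,0,0],[-1,-0.0246,0.0401,0,0],[-1,-0.0246,0.0401,0,0],[-1,-0.0246,0.0401,0,0],[-1,-0.0246,0.0401,0,0],[-1,0,0,0,0]]' 60
python3 - <<'E'
from h import *
s=env.get_state();o=[]
P=s['tcp_pos'];tip=P-[0,0,.188]
for n,w in(('scene',60),('top',60)):
    im=env.read_camera(n);q=proj(n,tip,s);m=proj(n,[.4953,-.3212,.095]);print(n,q,m,proj(n,P))
    c,r=int(m[0]),int(m[1]-10);o.append(cv2.resize(im[r-50:r+50,c-40:c+40,::-1],None,fx=5,fy=5,interpolation=cv2.INTER_CUBIC));print('crop origin',c-40,r-50)
cv2.imwrite('pics/c2.png',np.hstack(o))
print(P,s['joint_pos'])
E
```

```text
clock: 4.97
tcp_pos: [0.4716, 0.0066, 0.3296]
orientation: [0.001, 0.952, 0.307, 0.002]
wrist_force: [0.4, -0.6, -5.1]
finger_gap: 0.0268
grip_force: 59.9
clock: 5.98
tcp_pos: [0.4941, -0.3246, 0.3234]
orientation: [-0.002, 0.952, 0.305, -0.001]
wrist_force: [-0.0, 1.4, -4.3]
finger_gap: 0.0269
grip_force: 60.9
scene [240.82907268 148.53656534] [243.53905149 160.55734266] [228.49093898  88.04694284]
crop origin 203 100
top [457.32201069 268.64885866] [451.04258009 269.89327843] [485.55781432 258.52234251]
crop origin 411 209
[ 0.49409588 -0.32459401  0.32342379] [-7.16575297e-01  3.44507445e-01  2.72237267e-01  1.50274566e+00
 -8.40438418e-04  1.80444474e+00]
```

View pics/c2.png

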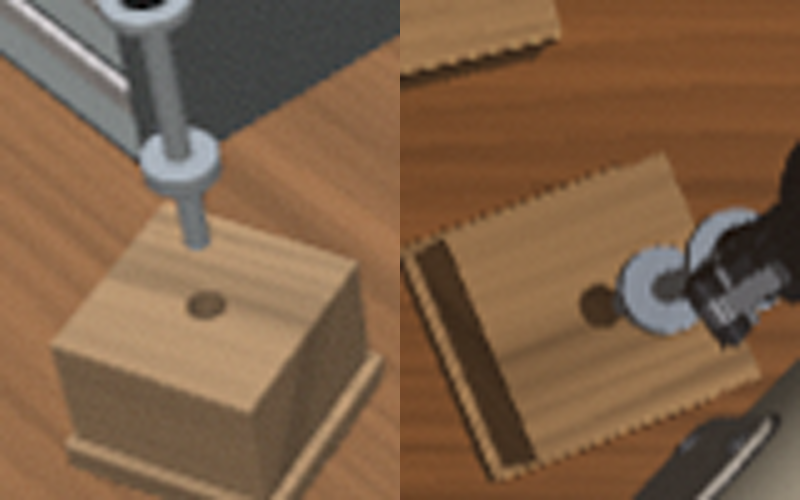

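Scene crop: the rod tip shows at (242,149) and the bore at (244,161), as predicted to within about 1 px. I settle, then correct.

```bash
python3 -m pendant '[[-1,0,0,0,0],[-1,0,0,0,0]]' 60
python3 - <<'E'
from h import *
s=env.get_state();P=s['tcp_pos'];T=toolT(s);tip=T[:3,3]+T[:3,2]*.188
print(tip,'flange px',proj('scene',P+T[:3,2]*.038),'collar bottom/top', 'rel',T[:3,:3].T@(np.array([.4953,-.3212,.095])-tip))
E
```

```text
clock: 6.32
tcp_pos: [0.4949, -0.3204, 0.3274]
orientation: [-0.0, 0.951, 0.308, -0.0]
wrist_force: [0.1, -0.1, -4.4]
finger_gap: 0.0269
grip_force: 60.9
[ 0.49488331 -0.32034816  0.13937738] flange px [231.80453306 101.17107516] collar bottom/top rel [-0.00016168  0.0009376   0.04437731]
```

```bash
python3 -m pendant '[[-1,0,0.001,0.02,0],[-1,0,0,0.02,0],[-1,0,0,0.015,0],[-1,0,0,0.015,0],[-1,0,0,0.015,0],[-1,0,0,0.013,0],[-1,0,0,0.01,0],[-1,0,0,0,0]]' 60
python3 -m pendant '[[-1,0,0,0,0]]' 60
```

```text
clock: 7.32
tcp_pos: [0.4951, -0.3222, 0.2184]
orientation: [-0.0, 0.952, 0.307, -0.0]
wrist_force: [0.0, 0.4, -4.6]
finger_gap: 0.0265
grip_force: 61.0
clock: 7.45
tcp_pos: [0.4955, -0.3225, 0.2195]
orientation: [0.0, 0.952, 0.307, 0.0]
wrist_force: [-0.2, -0.6, -4.1]
finger_gap: 0.0267
grip_force: 61.0
```

```bash
python3 -m pendant '[[-1,0,0,0.004,0],[-1,0,0,0.003,0],[-1,0,0,0.002,0],[-1,0,0,0,0],[-1,0,0,0,0]]' 60
python3 -m pendant '[[-1,0,0,0.001,0],[-1,0,0,0.001,0],[-1,0,0,0,0],[-1,0,0,0,0]]' 60
python3 -m pendant '[[-1,0,0,0.001,0],[-1,0,0,0,0],[-1,0,0,0,0]]' 60
```

```text
clock: 8.07
tcp_pos: [0.4954, -0.3224, 0.2103]
orientation: [0.0, 0.952, 0.307, -0.0]
wrist_force: [1.0, -0.4, -3.0]
finger_gap: 0.0266
grip_force: 61.1
clock: 8.57
tcp_pos: [0.4954, -0.3224, 0.2084]
orientation: [0.0, 0.952, 0.307, 0.0]
wrist_force: [1.0, -0.1, -1.7]
finger_gap: 0.0267
grip_force: 61.4
clock: 8.95
tcp_pos: [0.4956, -0.3224, 0.2083]
orientation: [0.001, 0.952, 0.307, 0.0]
wrist_force: [-1.6, 0.6, 6.0]
finger_gap: 0.0268
grip_force: 61.9
```

```bash
python3 -m pendant '[[-1,0,0,0,0],[-1,0,0,0,0],[-1,0,0,0,0],[-1,0,0,0,0],[-1,0,0,0,0],[-1,0,0,0,0]]' 60
python3 -m pendant '[[-1,0,0,0,0],[-1,0,0,0,0],[-1,0,0,0,0],[-1,0,0,0,0],[-1,0,0,0,0],[-1,0,0,0,0]]' 60
python3 - <<'E'
from h import *
im=env.read_camera('scene');m=proj('scene',[.4953,-.3212,.095]).astype(int)
a=cv2.resize(im[m[1]-70:m[1]+50,m[0]-60:m[0]+60,::-1],None,fx=4,fy=4,interpolation=cv2.INTER_CUBIC);cv2.imwrite('pics/c3.png',a)
E
```

```text
clock: 9.7
tcp_pos: [0.4956, -0.3224, 0.2083]
orientation: [0.001, 0.952, 0.307, 0.0]
wrist_force: [-0.3, 0.3, 4.8]
finger_gap: 0.0267
grip_force: 61.9
clock: 10.45
tcp_pos: [0.4956, -0.3224, 0.2084]
orientation: [0.001, 0.952, 0.307, 0.0]
wrist_force: [-1.6, 0.8, 4.9]
finger_gap: 0.027
grip_force: 61.9
```

View pics/c3.png

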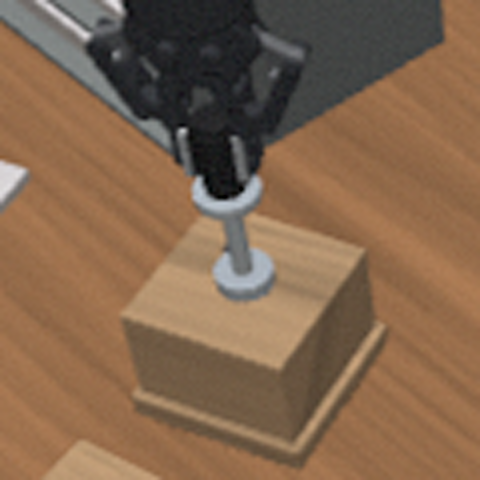

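The gauge is bottomed: the collar sits flush on the foot, which has not moved. I lift straight up and carry it to the front of the fork.

```bash
python3 -m pendant '[[-1,0,0,-0.01,0],[-1,0,0,-0.02,0],[-1,0,0,-0.03,0],[-1,0,0,-0.03,0],[-1,0,0,-0.03,0],[-1,0,0,-0.01,0],[-1,0,0,0,0],[-1,0,0,0,0]]' 60
python3 -m pendant '[[-1,0.0122,-0.0206,0,0],[-1,0.0244,-0.0412,0,0],[-1,0.0244,-0.0412,0,0],[-1,0.0244,-0.0412,0,0],[-1,0.0244,-0.0412,0,0],[-1,0.0244,-0.0412,0,0],[-1,0.0244,-0.0412,0,0],[-1,0.0244,-0.0412,0,0]]' 60
python3 -m pendant '[[-1,0.0244,-0.0412,0,0],[-1,0.0244,-0.0412,0,0],[-1,0.0122,-0.0206,0,0],[-1,0,0,0,0],[-1,0,0,0,0],[-1,0,0,0,0]]' 60
python3 - <<'E'
from h import *
s=env.get_state();o=[];T=toolT(s)
pts=[T[:3,3]+T[:3,2]*d for d in(.188,.038)]
F=np.array([.5144,.1984,.252])
print('joints',s['joint_pos'],T[:3,3],rel(F))
for n in('scene','top'):
    im=env.read_camera(n);m=proj(n,F).astype(int);c,r=m
    print(n,'tip,flange',[proj(n,p).round(1) for p in pts],'fork',proj(n,F),'origin',c-50,r-60)
    o.append(cv2.resize(im[r-60:r+60,c-50:c+50,::-1],None,fx=4,fy=4,interpolation=cv2.INTER_CUBIC))
cv2.imwrite('pics/c4.png',np.hstack(o))
w=env.read_camera('wrist');cv2.imwrite('pics/w4.png',w[:,:,::-1])
E
```

```text
clock: 11.5
tcp_pos: [0.495, -0.322, 0.3356]
orientation: [-0.001, 0.952, 0.307, -0.001]
wrist_force: [0.1, -0.6, -3.9]
finger_gap: 0.0268
grip_force: 61.0
clock: 12.5
tcp_pos: [0.4621, 0.0368, 0.3361]
orientation: [-0.0, 0.952, 0.307, -0.001]
wrist_force: [0.5, 0.2, -5.2]
finger_gap: 0.0267
grip_force: 60.9
clock: 13.25
tcp_pos: [0.4523, 0.1537, 0.3369]
orientation: [0.0, 0.952, 0.307, -0.0]
wrist_force: [0.7, -0.7, -4.4]
finger_gap: 0.0267
grip_force: 61.1
joints [ 1.59425264e-01  1.12525496e-01  7.01177672e-03  1.46601700e+00
 -3.68435874e-04  2.67762239e+00] [0.45233237 0.15365229 0.33688402] [ 7.65859864e-02 -9.59692551e-05  8.48211252e-02]
scene tip,flange [array([390.9, 243.2]), array([398.7, 198.4])] fork [392.49263475 244.30337845] origin 342 184
top tip,flange [array([256.4, 281.3]), array([247.5, 275.2])] fork [231.08972593 248.03937106] origin 181 188
```

View pics/c4.png

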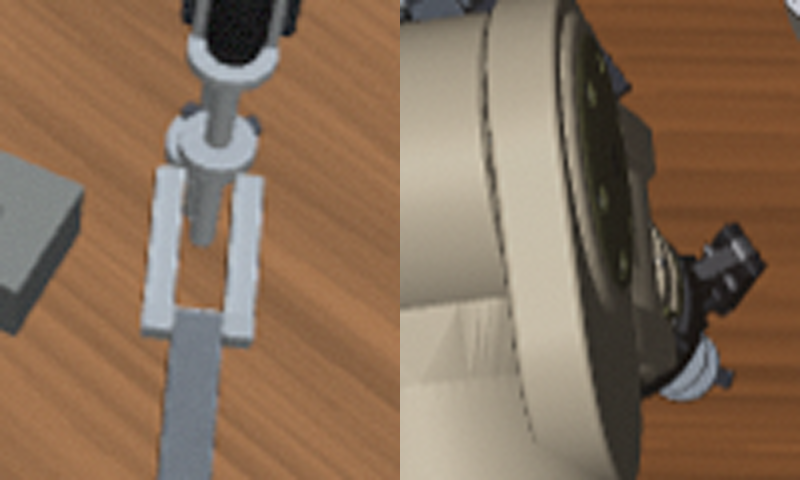

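View pics/w4.png

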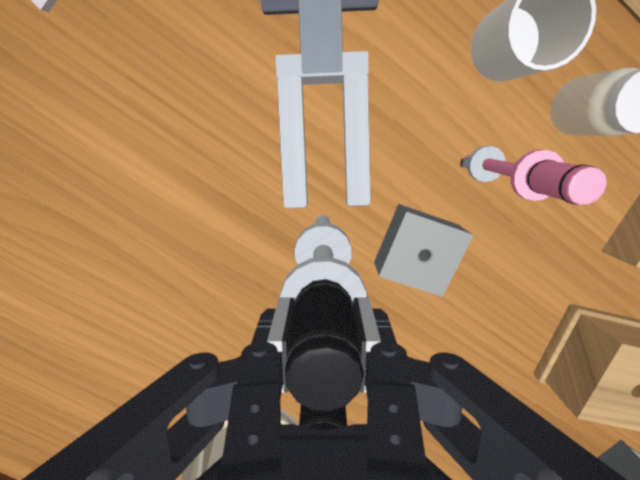

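The wrist view is clear: prong tips at outer edges (284,208) and (370,204), closed end inner edge at (304,84) and (343,82), and the collar at (323,248), nearly lined up.

```bash
python3 - <<'E'
from h import *
for n,p,z in [('endL',(284,207),.26),('endR',(370,204.5),.26),('endLi',(306,206),.26),('endRi',(347,204),.26),('clL',(304,76),.245),('clR',(343,75),.245),('rootL',(276,57),.243),('rootR',(368,53),.243)]:
    print(n,rel(ray('wrist',p,z)).round(4))
print('tip axis px',proj('wrist',rel and (toolT()@[0,0,.188,1])[:3]),proj('wrist',(toolT()@[0,0,.113,1])[:3]))
for p in [(167,168),(250,178),(158,335),(238,340)]:
    q=(342+p[0]/4,184+p[1]/4);print('scene',rel(ray('scene',q,.26 if p[1]<200 else .243)).round(4))
E
```

```text
endL [ 0.0387 -0.0228  0.0772]
endR [0.0402 0.028  0.0772]
endLi [ 0.0393 -0.0098  0.0772]
endRi [0.0405 0.0144 0.0772]
clL [ 0.1108 -0.0105  0.0922]
clR [0.1113 0.0116 0.0922]
rootL [ 0.1207 -0.0261  0.0942]
rootR [0.1228 0.0255 0.0942]
tip axis px [322.88582615 222.21957018] [322.7022658  248.86613872]
scene [0.0414 0.0211 0.0772]
scene [ 0.0407 -0.0192  0.0772]
scene [0.1269 0.0148 0.0942]
scene [ 0.1233 -0.0222  0.0942]
```

```bash
python3 -m pendant '[[-1,0,0.0015,0.009,0],[-1,0,0,0.008,0],[-1,0.01,0,0,0],[-1,0.012,0,0,0],[-1,0.012,0,0,0],[-1,0.012,0,0,0],[-1,0.012,0,0,0],[-1,0.012,0,0,0]]' 60
python3 -m pendant '[[-1,0.009,0,0,0],[-1,0,0,0,0],[-1,0,0,0,0]]' 60
python3 - <<'E'
from h import *
o=[];F=np.array([.5144,.1984,.252])
for n in('scene',):
    im=env.read_camera(n);c,r=proj(n,F).astype(int)
    o.append(cv2.resize(im[r-70:r+50,c-50:c+50,::-1],None,fx=4,fy=4,interpolation=cv2.INTER_CUBIC))
w=env.read_camera('wrist');o.append(w[0:480,140:500,::-1])
cv2.imwrite('pics/c5.png',np.hstack(o))
E
```

```text
clock: 14.4
tcp_pos: [0.5107, 0.1948, 0.3202]
orientation: [0.0, 0.952, 0.307, -0.0]
wrist_force: [0.2, 1.0, -4.2]
finger_gap: 0.0266
grip_force: 61.0
clock: 14.78
tcp_pos: [0.517, 0.1994, 0.3202]
orientation: [0.0, 0.952, 0.307, -0.0]
wrist_force: [-0.3, -0.7, -4.4]
finger_gap: 0.0265
grip_force: 61.0
```

View pics/c5.png

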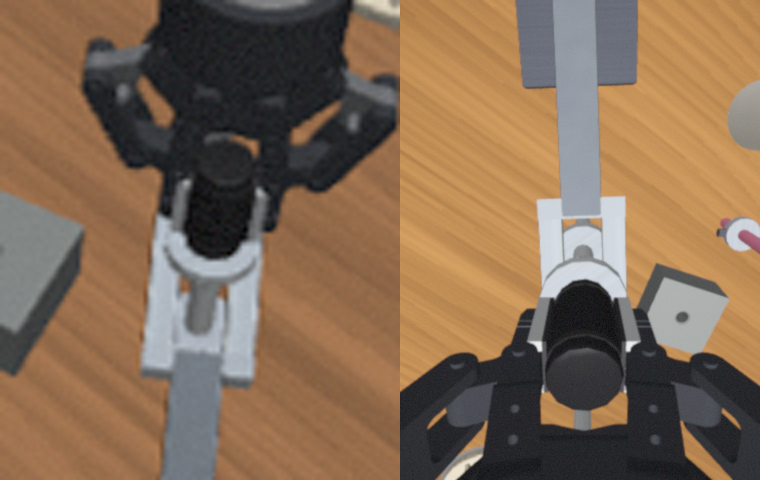

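The rod is centred in the slot, the collar is below the prongs and the flange is above them. I lower onto the fork.

```bash
python3 -m pendant '[[-1,0,0,0.01,0],[-1,0,0,0.01,0],[-1,0,0,0.006,0],[-1,0,0,0.006,0],[-1,0,0,0.006,0],[-1,0,0,0,0],[-1,0,0,0,0]]' 60
python3 -m pendant '[[-1,0,0,0.005,0],[-1,0,0,0.005,0],[-1,0,0,0.004,0],[-1,0,0,0.004,0],[-1,0,0,0,0],[-1,0,0,0,0],[-1,0,0,0,0]]' 60
python3 -m pendant '[[-1,0,0,0.004,0],[-1,0,0,0.004,0],[-1,0,0,0,0],[-1,0,0,0,0],[-1,0,0,0,0],[-1,0,0,0,0]]' 60
```

```text
clock: 15.75
tcp_pos: [0.5174, 0.1996, 0.2826]
orientation: [0.0, 0.952, 0.307, 0.0]
wrist_force: [0.5, -0.6, -2.7]
finger_gap: 0.0265
grip_force: 61.0
clock: 16.62
tcp_pos: [0.5173, 0.1996, 0.2644]
orientation: [0.0, 0.952, 0.307, 0.0]
wrist_force: [-1.6, -1.0, -1.8]
finger_gap: 0.0265
grip_force: 61.2
clock: 17.38
tcp_pos: [0.5173, 0.1995, 0.2564]
orientation: [0.0, 0.952, 0.307, 0.0]
wrist_force: [-1.6, -0.3, -0.1]
finger_gap: 0.0267
grip_force: 61.4
```

```bash
python3 -m pendant '[[-1,0,0,0,0],[-1,0,0,0,0],[-1,0,0,0,0]]' 60
python3 -m pendant '[[-1,0,0,0.001,0],[-1,0,0,0,0],[-1,0,0,0,0]]' 60
python3 -m pendant '[[-1,0,0,0.001,0],[-1,0,0,0,0],[-1,0,0,0,0]]' 60
python3 -m pendant '[[-1,0,0,0,0],[-1,0,0,0,0]]' 60
```

```text
clock: 17.75
tcp_pos: [0.5173, 0.1995, 0.2563]
orientation: [0.0, 0.952, 0.307, 0.0]
wrist_force: [0.0, -1.7, -0.6]
finger_gap: 0.0263
grip_force: 61.4
clock: 18.12
tcp_pos: [0.5173, 0.1995, 0.2553]
orientation: [0.0, 0.952, 0.307, 0.0]
wrist_force: [-1.0, -0.7, -0.5]
finger_gap: 0.0264
grip_force: 61.4
clock: 18.5
tcp_pos: [0.5173, 0.1995, 0.2543]
orientation: [0.0, 0.952, 0.307, 0.0]
wrist_force: [-0.9, -2.1, -0.9]
finger_gap: 0.0267
grip_force: 61.4
clock: 18.75
tcp_pos: [0.5173, 0.1995, 0.2543]
orientation: [0.0, 0.952, 0.307, -0.0]
wrist_force: [-1.0, -1.6, -1.0]
finger_gap: 0.0267
grip_force: 61.4
```

```bash
python3 -m pendant '[[-1,-0.001,0,0.002,0],[-1,-0.001,0,0.002,0],[-1,0,0,0,0],[-1,0,0,0,0]]' 60
python3 -m pendant '[[-1,0,0,0,0],[-1,0,0,0,0]]' 60
python3 -m pendant '[[-1,0,0,0.002,0],[-1,0,0,0.002,0],[-1,0,0,0,0],[-1,0,0,0,0]]' 60
python3 -m pendant '[[-1,0,0,0,0],[-1,0,0,0,0]]' 60
```

```text
clock: 19.25
tcp_pos: [0.5159, 0.1986, 0.2504]
orientation: [-0.0, 0.952, 0.307, 0.0]
wrist_force: [1.5, -0.0, 0.0]
finger_gap: 0.0264
grip_force: 61.4
clock: 19.5
tcp_pos: [0.5157, 0.1984, 0.2503]
orientation: [-0.0, 0.952, 0.307, 0.0]
wrist_force: [1.2, 1.6, 0.4]
finger_gap: 0.0264
grip_force: 61.4
clock: 20.0
tcp_pos: [0.5156, 0.1983, 0.2463]
orientation: [0.0, 0.952, 0.307, -0.0]
wrist_force: [0.3, 1.5, 0.7]
finger_gap: 0.027
grip_force: 61.4
clock: 20.25
tcp_pos: [0.5156, 0.1984, 0.2463]
orientation: [0.0, 0.952, 0.307, -0.0]
wrist_force: [-0.7, 0.9, 1.2]
finger_gap: 0.0268
grip_force: 61.4
```

```bash
python3 -m pendant '[[-1,0,0,-0.001,0],[-1,0,0,-0.001,0],[-1,0,0,-0.001,0],[-1,0,0,0,0],[-1,0,0,0,0],[-1,0,0,0,0],[-1,0,0,0,0],[-1,0,0,0,0]]' 60
python3 -m pendant '[[-0.2,0,0,0,0],[-0.2,0,0,0,0],[-0.2,0,0,0,0],[-0.2,0,0,0,0],[-0.2,0,0,0,0],[-0.2,0,0,0,0],[-0.2,0,0,0,0],[-0.2,0,0,0,0]]' 20
python3 - <<'E'
from h import *
o=[];F=np.array([.5144,.1984,.252])
for n in('scene',):
    im=env.read_camera(n);c,r=proj(n,F).astype(int)
    o.append(cv2.resize(im[r-70:r+50,c-50:c+50,::-1],None,fx=4,fy=4,interpolation=cv2.INTER_CUBIC))
w=env.read_camera('wrist');o.append(w[0:480,140:500,::-1])
cv2.imwrite('pics/c6.png',np.hstack(o))
E
```

```text
clock: 21.25
tcp_pos: [0.5157, 0.1984, 0.2493]
orientation: [0.0, 0.952, 0.307, 0.0]
wrist_force: [1.5, 1.4, -0.4]
finger_gap: 0.0268
grip_force: 61.4
clock: 22.25
tcp_pos: [0.5157, 0.1984, 0.2493]
orientation: [0.0, 0.952, 0.307, -0.0]
wrist_force: [0.3, -0.6, 0.7]
finger_gap: 0.0345
grip_force: 0.0
```

View pics/c6.png

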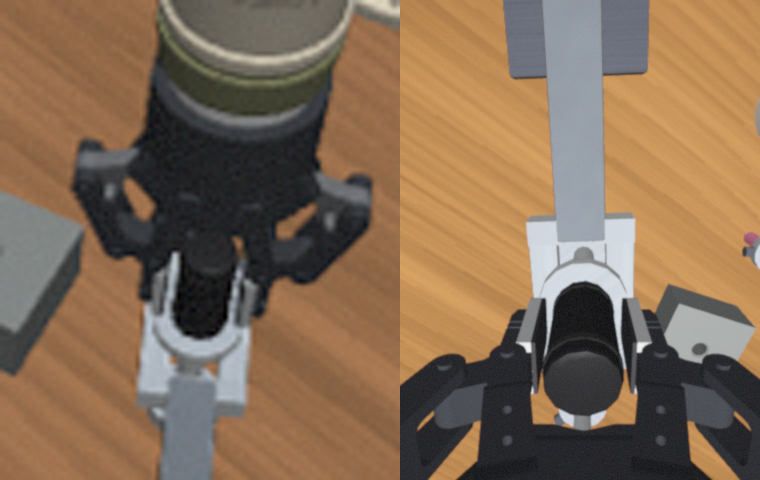

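Released: the gauge hangs upright and centred in the slot, free between the open pads. I open further and withdraw upward.

```bash
python3 -m pendant '[[0.2,0,0,0,0],[0.2,0,0,0,0],[0.2,0,0,-0.01,0],[0.2,0,0,-0.02,0],[0.2,0,0,-0.03,0],[0.2,0,0,-0.04,0],[0.2,0,0,-0.05,0],[0.2,0,0,0,0]]' 20
python3 -m pendant '[[0.2,-0.04,0,0,0],[0.2,-0.04,0,0,0],[0.2,-0.04,0,0,0],[0.2,0,0,0,0],[0.2,0,0,0,0],[0.2,0,0,0,0],[0.2,0,0,0,0],[0.2,0,0,0,0]]' 20
python3 - <<'E'
from h import *
o=[];F=np.array([.5144,.1984,.23])
im=env.read_camera('scene');c,r=proj('scene',F).astype(int)
o.append(cv2.resize(im[r-70:r+50,c-50:c+50,::-1],None,fx=4,fy=4,interpolation=cv2.INTER_CUBIC))
w=env.read_camera('wrist');o.append(w[0:480,140:500,::-1])
cv2.imwrite('pics/c7.png',np.hstack(o))
E
```

```text
clock: 23.35
tcp_pos: [0.5169, 0.1987, 0.4045]
orientation: [0.0, 0.952, 0.307, 0.004]
wrist_force: [0.6, 0.6, -0.5]
finger_gap: 0.0508
grip_force: 0.0
clock: 24.35
tcp_pos: [0.4187, 0.1284, 0.3989]
orientation: [-0.0, 0.952, 0.308, -0.0]
wrist_force: [0.5, -1.0, -0.6]
finger_gap: 0.0512
grip_force: 0.0
```

View pics/c7.png

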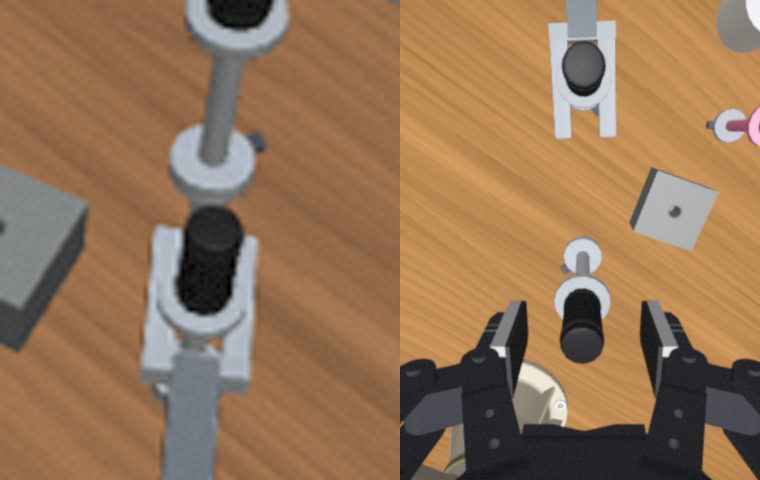

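The gauge hangs upright in the fork and the gripper is clear of everything.

```bash
python3 -c "
from workcell import env
print(env.hand_in())"
```

```text
the job is handed in; nothing more can be done
None
```

The gauge was bottomed in the bore for about 1.5 s, then hung in the fork and released once the arm had settled. I handed the job in at about 24 s; no verdict came back, and I did not re-measure the stop after the bore.

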